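Refit the hotplate's control knob and turn it off

TASK

The control knob of the small hotplate was taken off for cleaning and lies on the worktop. Turn it until its D-shaped bore matches the flat of the spindle on the sloping front panel, push it fully home, then turn it so that its white pointer line stands at the off mark (the white bar at the top of the panel). Let go of it, and leave the mug, the candle jar and the tape roll where they are.

Things in the scene. Friction and masses are not known exactly. Their poses are not given: they have to be found in the camera images.
- knob: Loose black knob, 52 mm high, standing on its open underside. Round skirt (64 mm across) 0-22 mm above the origin; on it a bar grip 56 mm long (x), 16 mm wide (y), 22-52 mm above the origin. Origin: centre of the underside; z: the knob's axis, up out of the grip; +x: the way it points (white line on the bar's +x half). About 0.12 kg.
- knob_bore (a point): Mouth of the knob's D-shaped bore, at the centre of its underside (the knob's origin; same axes). The bore is 17.5 mm deep, 22.4 mm across, its flat 6.1 mm from the axis on the knob's -x side, opposite the pointer. It goes onto the spindle only when the two flats agree, within about 8 degrees; the fitted knob has about that much play to each side.
- knob_pointer (a point): Pointer end of the knob's bar grip: a point on its +x end face, 28 mm from the axis and 37 mm above the underside.
- fascia: Sloping front panel of the fixed hotplate. Origin: middle of the panel's surface, on the spindle's axis. z: spindle axis, out of the panel, 28 degrees from vertical, leaning to the hotplate's front; x: up the slope; y: level, left of one facing it. Panel reaches 52 mm up and down the slope. Home: skirt on the panel, knob origin at this origin; flats disagreeing, it stands 16 mm out on the tip.
- spindle_tip (a point): Centre of the spindle's tip, 16 mm out along z (fascia's axes; does not turn with it). Steel, 20 mm thick, tip chamfered 2 mm, one flat 5 mm from the axis. Turns stiffly (0.2 N m) and stays as left. Its starting angle is not reported: a fitted knob would point 26 to 100 degrees clockwise (seen onto the panel, towards -y) from the off mark; the flat lies opposite.
- off_mark (a point): Middle of the off mark, a white bar on the panel 34 to 47 mm from the spindle axis towards the fascia's +x (top of the slope); smaller white dots run on from it clockwise. There is no stop at off: the spindle turns 20 degrees past it.
- hotplate: The fixed white hotplate, 235 mm deep, 190 mm wide, 79 mm high with a dark round plate to 88 mm; its front edge is 30 mm high. Origin: centre of its footprint at worktop height; -x is its front, which looks to the robot's right (-y of the room), turned up to 27 degrees towards the robot.
- mug: Bystander: orange mug with a handle, 101 mm high, 78 mm across. Origin: underside, near the middle of mug and handle.
- candle_jar: Bystander: candle in a glass jar, 76 mm across, 90 mm high. Origin: centre of the underside.
- tape_roll: Bystander: roll of tape lying flat, 96 mm across, 25 mm high. Origin: centre of the underside.
Mind the look-alikes: they are no part of the job. Several things have the shape of the knob; the one meant has the colours described above.

How it is judged:
By the outcome, as a careful person would: the job done as asked, in the order asked, and still so for the second after the job is handed in, with the robot touching nothing.
It also fails if it takes over 51 s, if anything falls off the work surface, if the arm or the gripper's body presses on something with over 40 N, if the wrist force passes 120 N, or if a joint passes its speed limit or range.

ROBOT

A 7-joint arm with a two-finger parallel gripper is mounted at the origin on the work surface; the furniture and walls round the work are solid. World frame = base frame: x ahead of the robot, y to its left, z up, the work surface at z = 0. Lengths are in m, angles in rad, forces in N, time in s.
With the tool pointing down it reaches from about 0.4 to 0.9 m from the base axis. Payload 5.6 kg.
Tool frame: the origin (TCP) lies midway between the tips of the shut fingers; the grasp point (between the pads) lies 19 mm behind it; y points along the fingers, z is the direction in which the jaws open and shut, and the axes are right-handed (so a half turn about y gives the same grasp; the last joint's range is limited). The gripper opens to 92 mm and grips with 3 to 60 N. Pads are 20 mm wide; open, the fingers measure 128 mm over their backs; the gripper's body (75 mm by 189 mm) begins 69 mm behind the grasp point.
Start: joints at [1.18, 0.468, -0.012, 1.603, 0.006, 1.071, -0.056], TCP at [0.221, -0.611, 0.215] pointing down, gripper open.
Joint ranges: [-2.53, 2.53], [-0.31, 2.02], [-1.57, 1.55], [0.28, 2.44], [-1.29, 4.43], [0.15, 1.84], [-2.92, 2.92]. Speed limits (rad/s): [2.57, 2.57, 3.14, 3.14, 3.14, 3.14, 3.14].

INTERFACE

Orientations are given as a 3x3 rotation matrix whose columns are the frame's x, y, z axes.
In Python, from station import env, effector, solver, viewer, workorder, search_frame, tip_of gives the robot as it stands. Calls block until the motion is done:
- env.reach(position, orientation): joint-space move of the TCP to a pose.
- env.movel(position, frame=None, rate=0.15): straight line of the TCP; frame=None keeps the orientation; rate is the mean speed in m/s.
- env.goto_joints(angles): joint-space move.
- effector.release() and effector.grasp(squeeze=None): open the fingers fully, or close them until they stop; squeeze is the grip in N (None keeps the last).
- env.pause(seconds).
- solver.inverse_kinematics(position, orientation): joint angles nearest the present ones, or None.
- env.sense(): the state.
- viewer.read_camera(name): name is "scene" or "top" or "wrist"; returns (picture, depth): 480x640x3 uint8, red, green, blue; 480x640 float32, m along the optical axis (not along the pixel's ray), 0 where there is no reading.
- viewer.camera_info(name): a dict with "intrinsics" (3x3 intrinsics, pixels), "dist_coeffs" ([k1, k2, p1, p2, k3] as OpenCV has them; the pictures are not rectified), "eye" and "rotation" of the camera in the world; the wrist camera has in their place "T_tool_cam" (4x4, takes a point from camera to tool coordinates, whose origin is the TCP and whose axes are the tool frame's). Camera axes: x right, y up, looking along -z (the intrinsics and any distortion apply to the point x, -y, -z); pixel columns grow to the right and rows downward; lengths in m; the calibration is good to about 2 mm. A picture is of the moment at which its call begins: read the wrist's pose just before it. camera_info takes no time and is no camera call.
A pose or a line that the arm cannot do raises env.PlanningError and nothing moves.
- workorder.finish_job(): hands the job in, once; it reports no verdict.
Trained networks look in the newest picture that a camera, given by its name, has taken for a name from the list of things; names that differ only in an ending like _2 or _b are one class to them, and where a whole thing is asked for, a point or a joint stands for the part that bears it (a point fixed in the world has none). Each returns a list of dicts, best first, with "score" (0 to 1); they miss things now and then, are a little off and sometimes report something else, mostly with a low value. They report only what shows in the picture. A call takes as long as a camera call. They do not tell look-alikes from the thing itself.
- search_frame(camera, name): "at" ([x, y, z] in m, in world coordinates, good to about 4 mm: the middle of the surface that is visible of it).
- tip_of(camera, name): "at" ([x, y, z] in m, in world coordinates, good to about 4 mm: a listed point, or the origin of a listed thing).
The state is a dict: "t": time; "joint_positions": joint angles; "joint_velocities": joint speeds; "tau": joint torques, N m; "ee_pos": TCP position; "tcp_rot": TCP orientation; "wrist_force": force on the tool from outside, world axes, zero at the start; "moment": the same for the moment, N m; "gripper_width": finger opening in m.
Only numpy, scipy, OpenCV 4.12 (cv2) and the standard library are available. Lean on these libraries where they do the work, as an engineer would, in place of code of your own. Each camera call takes 0.05 s, during which the arm holds its last target.

## Working session

There is one attempt and no reset: what is moved stays moved. The work goes in short steps, each a Python script; the robot and the scene stay as the last script left them, time stands still between calls to the robot, and variables do not carry over. Pictures are saved under pics/ and viewed, and the job is handed in when it is done.

```bash
ls; mkdir -p pics; python3 - <<'E'
from station import env, effector, solver, viewer, workorder, search_frame, tip_of
import cv2
for c in ["scene","top"]:
    p,d=viewer.read_camera(c); cv2.imwrite(f"pics/{c}0.png",p[:,:,::-1])
    for n in ["knob","knob_pointer","fascia","spindle_tip","off_mark","hotplate","mug","candle_jar","tape_roll"]:
        for f in (search_frame,tip_of):
            try: print(c,n,f.__name__,[( [round(float(v),3) for v in r['at']],round(r['score'],2)) for r in f(c,n)])
            except Exception as e: print(c,n,f.__name__,e)
print(env.sense()['t'])
E
```

```text
pics
scene knob call [([0.379, -0.008, 0.019], 0.97), ([0.614, -0.098, 0.024], 0.71), ([0.402, -0.121, 0.02], 0.7), ([0.332, 0.083, 0.019], 0.68), ([0.502, -0.1, 0.026], 0.64)]
scene knob call [([0.343, 0.066, -0.001], 0.87), ([0.385, -0.021, -0.004], 0.81), ([0.51, -0.112, -0.0], 0.8), ([0.406, -0.13, -0.001], 0.73), ([0.622, -0.109, -0.002], 0.57), ([0.511, -0.113, 0.001], 0.21)]
scene knob_pointer call [([0.504, -0.103, 0.023], 0.91), ([0.333, 0.082, 0.022], 0.77), ([0.403, -0.123, 0.02], 0.67), ([0.378, -0.002, 0.024], 0.65), ([0.613, -0.098, 0.025], 0.59)]
scene knob_pointer call [([0.608, -0.131, 0.041], 0.84), ([0.357, 0.09, 0.039], 0.82), ([0.375, -0.045, 0.037], 0.77), ([0.536, -0.1, 0.035], 0.67), ([0.432, -0.125, 0.033], 0.64)]
scene fascia call [([0.53, 0.099, 0.062], 0.75), ([0.55, 0.493, 0.064], 0.58)]
scene fascia call [([0.539, 0.096, 0.057], 0.76)]
scene spindle_tip call [([0.532, 0.096, 0.054], 0.6)]
scene spindle_tip call [([0.534, 0.086, 0.068], 0.84), ([0.558, 0.167, 0.001], 0.56), ([0.559, 0.481, 0.003], 0.2)]
scene off_mark call [([0.531, 0.097, 0.053], 0.56)]

[... 1230 characters left out ...]
l [([0.535, 0.095, 0.052], 0.76)]
top spindle_tip call [([0.536, 0.096, 0.054], 0.58)]
top spindle_tip call [([0.535, 0.087, 0.067], 0.83)]
top off_mark call [([0.537, 0.095, 0.056], 0.98)]
top off_mark call [([0.548, 0.127, 0.077], 0.66), ([0.535, 0.096, 0.055], 0.27)]
top hotplate call [([0.547, 0.164, 0.078], 0.86)]
top hotplate call [([0.561, 0.162, -0.0], 0.59), ([0.56, 0.475, -0.001], 0.41)]
top mug call [([0.558, 0.498, 0.048], 0.89)]
top mug call [([0.558, 0.476, 0.001], 0.77)]
top candle_jar call [([0.638, 0.4, 0.043], 0.84)]
top candle_jar call [([0.635, 0.395, -0.003], 0.58)]
top tape_roll call [([0.406, 0.391, 0.022], 0.83)]
top tape_roll call [([0.407, 0.389, -0.001], 0.89)]
1.9
```

View pics/scene0.png

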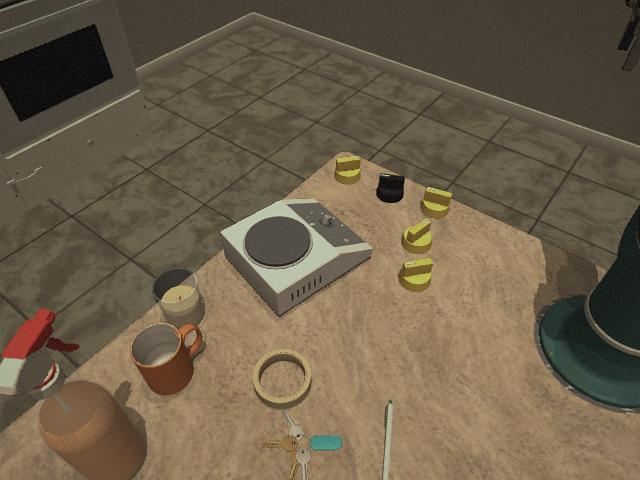

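View pics/top0.png

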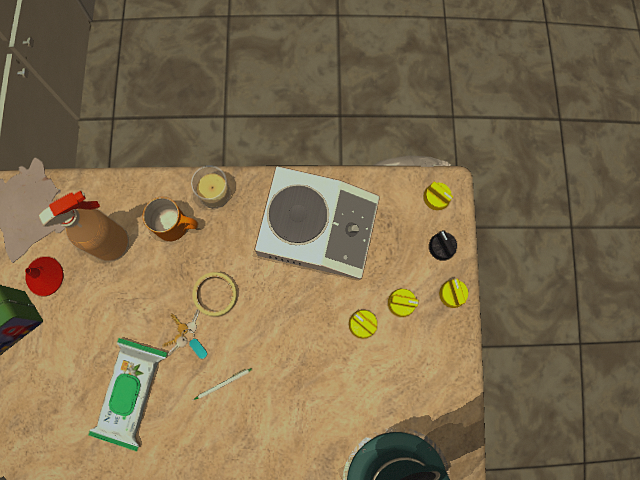

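```bash
python3 - <<'E'
from station import env, viewer
for c in ["scene","top","wrist"]: print(viewer.camera_info(c))
print(env.sense())
E
```

```text
{'intrinsics': array([[477.55303933,   0.        , 319.6066691 ],
       [  0.        , 477.55303933, 245.60960906],
       [  0.        ,   0.        ,   1.        ]]), 'dist_coeffs': array([0.0098684, 0.       , 0.       , 0.       , 0.       ]), 'eye': array([0.13631628, 0.6409718 , 0.74484075]), 'rotation': array([[-0.79365346,  0.45346464, -0.40556628],
       [-0.60836953, -0.59065522,  0.53010652],
       [ 0.00083472,  0.66745504,  0.74464963]])}
{'intrinsics': array([[597.6779248 ,   0.        , 310.42843172],
       [  0.        , 597.6779248 , 241.51470434],
       [  0.        ,   0.        ,   1.        ]]), 'dist_coeffs': array([-0.17180903,  0.        ,  0.        ,  0.        ,  0.        ]), 'eye': array([0.2695301 , 0.19570338, 1.30313933]), 'rotation': array([[-0.00556831,  0.98170633, -0.19031995],
       [-0.9999209 , -0.00331976,  0.01213135],
       [ 0.01127761,  0.19037244,  0.98164716]])}
{'intrinsics': array([[349.40254467,   0.        , 318.4492948 ],
       [  0.        , 349.40254467, 242.91659072],
       [  0.        ,   0.        ,   1.        ]]), 'd
[... 549 characters left out ...]
.07142326, -0.05630903]), 'joint_velocities': array([-0.00054881, -0.00053355, -0.00127134, -0.00067715,  0.00076382,
       -0.00245865, -0.00180781]), 'tau': array([ 3.08689062e-05, -5.20400476e+01, -1.25560700e-02, -2.44047350e+01,
       -5.66827075e-02,  1.13377027e-02,  2.08370204e-05]), 'ee_pos': array([ 0.22150281, -0.61108166,  0.21456529]), 'tcp_rot': array([[-9.40149871e-01, -4.65462620e-05,  3.40761233e-01],
       [-3.40761234e-01,  2.70492327e-05, -9.40149871e-01],
       [ 3.45431324e-05, -9.99999999e-01, -4.12914943e-05]]), 'wrist_force': array([0.29797951, 0.09015155, 0.07510176]), 'moment': array([-0.0050675 , -0.08373373, -0.00642115]), 'gripper_width': 0.0916826367579498}
```

The knob candidates in the top view are yellow at (438,195), (455,293), (403,302) and (363,323), and black at (443,245). Only the black one fits the description "black knob, white line". I'll confirm it in a crop and look at the panel as well.

```bash
python3 - <<'E'
import cv2,numpy as np
t=cv2.imread('pics/top0.png'); s=cv2.imread('pics/scene0.png')
a=cv2.resize(t[215:275,413:473],(400,400),interpolation=cv2.INTER_CUBIC)
b=cv2.resize(t[190:270,320:400],(400,400),interpolation=cv2.INTER_CUBIC)
cv2.imwrite('pics/crop0.png',np.hstack([a,b]))
E
```

```text
(no output)
```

View pics/crop0.png

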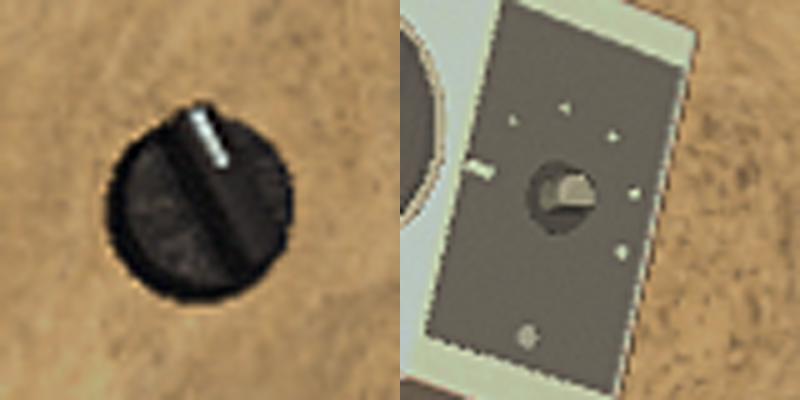

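Confirmed: the black knob with a white line is the target, pointing roughly +x. The flat on the spindle shows too. Next I'll look straight onto the panel with the wrist camera, then down on the knob.

```bash
cat > h.py <<'E'
from station import env, effector, solver, viewer, workorder, search_frame, tip_of
import numpy as np, cv2
W=viewer.camera_info("wrist"); T=np.array(W["T_tool_cam"])
def fasc(deg):
    a=np.radians(deg); u=np.array([np.sin(a),np.cos(a),0]); z=np.array([0,0,1.]); t=np.radians(28)
    fz=np.cos(t)*z-np.sin(t)*u; fx=np.cos(t)*u+np.sin(t)*z
    return np.c_[fx,np.cross(fz,fx),fz]
def rz(R,deg):  # R * Rz
    a=np.radians(deg); return R@np.array([[np.cos(a),-np.sin(a),0],[np.sin(a),np.cos(a),0],[0,0,1]])
def cam_to_tool(Rc,pc):
    Rt=Rc@T[:3,:3].T; return Rt, pc-Rt@T[:3,3]
def pixray(cam,uv):
    I=viewer.camera_info(cam)
    n=cv2.undistortPoints(np.array(uv,float).reshape(-1,1,2),I["intrinsics"],I["dist_coeffs"]).reshape(-1,2)
    return np.c_[n[:,0],-n[:,1],-np.ones(len(n))]
def campose(cam,s=None):
    if cam!="wrist":
        I=viewer.camera_info(cam); return I["rotation"],I["eye"]
    R=s["tcp_rot"]; return R@T[:3,:3], s["ee_pos"]+R@T[:3,3]
def toplane(cam,uv,p0,n,s=None):
    R,e=campose(cam,s); d=pixray(cam,uv)@R.T
    k=((p0-e)@n)/(d@n); return e+d*k[:,None]
def project(cam,P,s=None):
    R,e=campose(cam,s); q=(np.atleast_2d(P)-e)@R; I=viewer.camera_info(cam)
    q=q*[1,-1,-1]
    return cv2.projectPoints(q.reshape(-1,1,3),np.zeros(3),np.zeros(3),I["intrinsics"],I["dist_coeffs"])[0].reshape(-1,2)
E
python3 - <<'E'
from h import *
F=fasc(20); o=np.array([.535,.0955,.0545])
q0=env.sense()["joint_positions"]
best=[]
for k in range(0,360,30):
  for d in (.18,.22,.26):
    R,p=cam_to_tool(rz(F,k),o+F[:,2]*d)
    q=solver.inverse_kinematics(p,R)
    if q is not None: best.append((round(float(np.abs(q-q0).max()),2),k,d,np.round(p,3)))
print(*sorted(best,key=lambda b:b[0])[:10],sep='\n')
# grasp feasibility
for k in range(0,360,30):
    print(k,solver.inverse_kinematics(np.array([.511,-.112,.025]),np.array([[np.cos(a:=np.radians(k)),0,-np.sin(a)],[np.sin(a),0,np.cos(a)],[0,-1,0]])) is not None, end=' ')
    # tool y=-fz; tool x = F dir at angle k ; z = x cross y
    x=rz(F,k)[:,0]; y=-F[:,2]
    q=solver.inverse_kinematics(o+F[:,2]*.045,np.c_[x,y,np.cross(x,y)])
    print(None if q is None else np.round(q,2))
E
```

```text
(0.76, 270, 0.26, array([0.514, 0.039, 0.105]))
(0.78, 270, 0.18, array([0.526, 0.074, 0.034]))
(0.78, 270, 0.22, array([0.52 , 0.056, 0.069]))
(0.89, 300, 0.26, array([0.529, 0.037, 0.106]))
(0.91, 300, 0.22, array([0.535, 0.054, 0.071]))
(0.94, 300, 0.18, array([0.542, 0.072, 0.036]))
(1.1, 240, 0.26, array([0.501, 0.047, 0.107]))
(1.15, 240, 0.22, array([0.507, 0.065, 0.071]))
(1.19, 330, 0.18, array([0.556, 0.077, 0.041]))
(1.19, 330, 0.22, array([0.549, 0.059, 0.076]))
0 True [ 0.16  0.43 -0.09  2.12 -0.81  0.61 -2.73]
30 True [ 0.24  0.44 -0.2   2.11 -0.75  0.58 -2.27]
60 True [ 0.32  0.45 -0.29  2.11 -0.68  0.56 -1.8 ]
90 True [ 0.39  0.47 -0.38  2.1  -0.61  0.54 -1.33]
120 True [ 0.46  0.48 -0.46  2.1  -0.54  0.52 -0.87]
150 True [ 0.53  0.5  -0.55  2.1  -0.46  0.51 -0.42]
180 True [ 0.59  0.52 -0.62  2.09 -0.37  0.49  0.03]
210 True [ 0.63  0.54 -0.68  2.09 -0.3   0.48  0.48]
240 True [ 0.69  0.57 -0.76  2.09 -0.19  0.48  0.91]
270 True [ 0.78  0.62 -0.88  2.08  0.    0.47  1.27]
300 True [ 0.59  0.52 -0.63  2.09 -0.36  0.49  2.11]
330 True [ 1.04  0.98 -1.34  2.07  0.85  0.68  1.59]
```

```bash
python3 - <<'E'
from h import *
F=fasc(20); o=np.array([.535,.0955,.0545])
R,p=cam_to_tool(rz(F,270),o+F[:,2]*.31)
print(p); t0=env.sense()['t']
env.reach(p,R); s=env.sense(); print(s['t']-t0,s['ee_pos'],p)
im,d=viewer.read_camera("wrist")
np.savez('pics/w1.npz',im=im,d=d,p=s['ee_pos'],R=s['tcp_rot'])
cv2.imwrite('pics/w1.png',im[:,:,::-1])
for n in ("fascia","spindle_tip","off_mark"): print(n,tip_of("wrist",n))
E
```

```text
[0.50558621 0.01657392 0.14867096]
2.4167 [0.50596195 0.01565379 0.14863873] [0.50558621 0.01657392 0.14867096]
fascia [{'at': [0.5383, 0.0926, 0.0543], 'score': 0.89}, {'at': [0.4042, 0.3917, -0.0023], 'score': 0.44}]
spindle_tip [{'at': [0.5362, 0.0878, 0.0626], 'score': 0.9}]
off_mark [{'at': [0.5459, 0.1314, 0.0749], 'score': 0.71}]
```

View pics/w1.png

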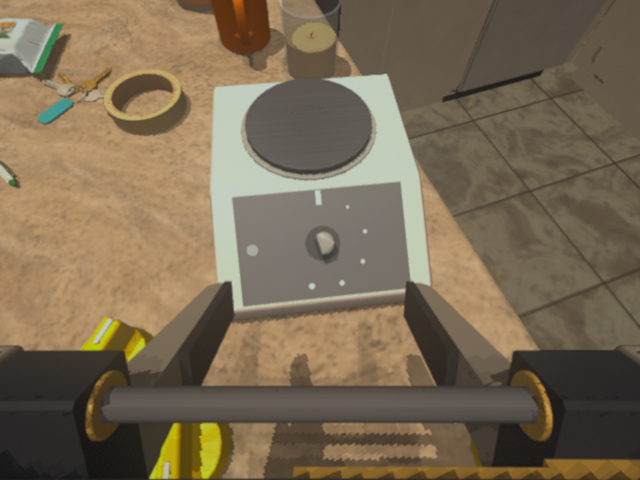

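```bash
python3 - <<'E'
from h import *
z=np.load('pics/w1.npz'); im=z['im']; d=z['d']; s=dict(ee_pos=z['p'],tcp_rot=z['R'])
a=cv2.resize(im[215:270,295:350,::-1],(400,400),interpolation=cv2.INTER_CUBIC)
b=cv2.resize(im[180:310,230:415,::-1],(400,281),interpolation=cv2.INTER_CUBIC)
b=np.vstack([b,np.zeros((119,400,3),np.uint8)])
cv2.imwrite('pics/w1c.png',np.hstack([a,b]))
# plane fit
R,e=campose("wrist",s)
def pts(uv):
    uv=np.array(uv); r=pixray("wrist",uv); return e+(r*d[uv[:,1],uv[:,0]][:,None])@R.T
uv=[(u,v) for u in list(range(245,300,3))+list(range(345,400,3)) for v in range(205,290,3)]
P=pts(uv); P=P[d[np.array(uv)[:,1],np.array(uv)[:,0]]>0]; c=np.median(P,0)
for _ in range(4):
    c=P.mean(0); n=np.linalg.svd(P-c)[2][2]; n*=np.sign(n[2]); r=(P-c)@n; P=P[abs(r)<2.5*r.std()+1e-4]
print('n',n,'tilt',np.degrees(np.arccos(n[2])),'yaw',np.degrees(np.arctan2(-n[0],-n[1])),'res',r.std(),c)
# tip depth
g=d[225:262,305:342]; 
u,v=np.meshgrid(range(305,342),range(225,262)); 
Q=pts(np.c_[u.ravel(),v.ravel()]); h=((Q-c)@n).reshape(g.shape)
print(np.round(h[::2,::2]*1000).astype(int))
E
```

```text
n [-0.10627323 -0.45526603  0.8839903 ] tilt 27.87247809171443 yaw 13.139332151906128 res 0.0006935017868262034 [0.53756145 0.08959896 0.05288314]
[[  0   0  -1   1  -1   0   1   0   0   1   0  -1   0  -1  -1   1  -1   0
   -1]
 [  0   1   1   0   0   1   0   0   1   1   1   1   1   1  -1   0   1   1
    0]
 [  0   0   0   1   0   1   2   1   1  -1   1   0   1   1   0   1   2   0
   -2]
 [  0   1   1   0   0 309   2   1  12  13  14   2   0   1   1   2   0   1
   -1]
 [ -1  -1   1   0   0   1  14  14  15  15  16  16  15   0   0   1   1   0
    0]
 [  0   2   1   1   1  15  16  17  16  17  16  16  16  15   0   1   0   1
    0]
 [ -1   0   2   1   1   6  16  15  15  15  16  16  15  15  15   1   0   1
    1]
 [ -1   0   1   1   2   0  14  17  15  17  15  17  17  15  16   1   0   1
    0]
 [  0   0   1   0   1   0  13  16  15  15  16  16  17  16  15  13   0   0
   -1]
 [  3   0   1   2   0   2   6  15  16  15  17  16  15  17  16  15   1   1
   -1]
 [  0   0   0   2   2   0   2  15  14  15  15  16  16  16  16   1   1   1
    0]
 [  0   1   1   1   0   0   0  15  15  14  16  16  15  17  14   1   1   1
   -1]
 [  0   1   1   1   1   2   1   7  16  15  17  16  16  14  12   1   1   1
    1]
 [  0  -1   1  -1   1   2   1   1  14  15  15  16  16  13   3   1   1   1
   -2]
 [  0  -1   0   1   1   0   0   1  14  15  16  14   2   0   1   1   1   0
    0]
 [  0   1   1   2   1   1   2   2   2   1   0   2   1   1   0  -1   1   0
   -1]
 [  0  -1  -1   0   2   0   0   0   1   1   0   1   1   1   0   1   0  -1
    0]
 [ -1   1   0   0   0  -2   1   1   1   2   0   1  -1  -1  -1  -1   0   0
   -1]
 [  1   0   0   1   1   1  -1   1  -1   0  -2   1  -1   0 309  -1   0   0
   -1]]
```

View pics/w1c.png

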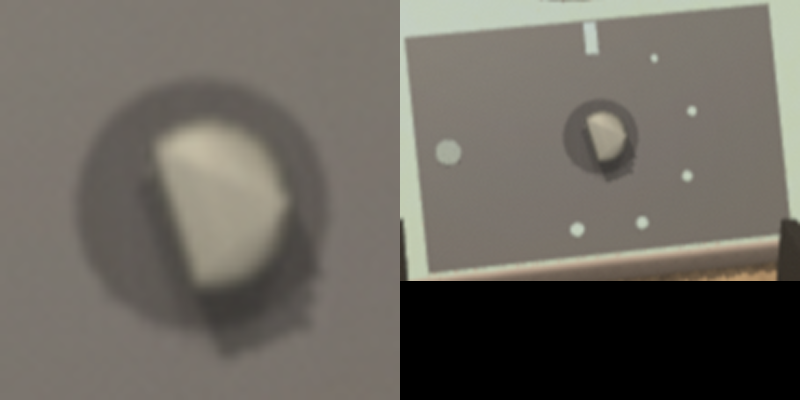

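```bash
python3 - <<'E'
from h import *
z=np.load('pics/w1.npz'); im=z['im']; d=z['d']; s=dict(ee_pos=z['p'],tcp_rot=z['R'])
n=np.array([-0.10627323,-0.45526603,0.8839903]); c=np.array([0.53756145,0.08959896,0.05288314])
hsv=im.astype(float).mean(2)
# off mark centroid
sub=hsv[186:212,308:330]; w=np.clip(sub-145,0,None); v,u=np.mgrid[186:212,308:330]
# restrict component
m=(w>0).astype(np.uint8); k,l,st,ce=cv2.connectedComponentsWithStats(m); print(st,ce+[308,186])
# recess circle
disk=(hsv[225:262,304:342]<100).astype(np.uint8)
med=np.median(hsv[215:225,280:360]); print('panel grey',med)
# panel border: panel corners via mask (dark panel vs white)
mask=((im[...,0].astype(int)>70)&(im[...,0]<150)&(abs(im[...,0].astype(int)-im[...,2])<30)).astype(np.uint8)
mask[:150]=0;mask[310:]=0;mask[:,:215]=0;mask[:,425:]=0
mask=cv2.morphologyEx(mask,cv2.MORPH_CLOSE,np.ones((15,15)));mask=cv2.morphologyEx(mask,cv2.MORPH_OPEN,np.ones((9,9)))
cs=max(cv2.findContours(mask,0,1)[0],key=cv2.contourArea)[:,0]
def line(sel):
    P=toplane("wrist",cs[sel].astype(float),c,n,s); cc=np.median(P,0); P=P
    vx=cv2.fitLine(P.astype(np.float32),cv2.DIST_HUBER,0,.01,.01).ravel(); return vx
x,y=cs.T
for nm,sel in dict(top=(y<215)&(x>245)&(x<395)&(y<200),bottom=(y>280)&(x>255)&(x<395),left=(x<255)&(y>205)&(y<285),right=(x>390)&(y>195)&(y<275)).items():
    v=line(sel); print(nm,sel.sum(),np.round(v,4),'horiz yaw of dir',np.degrees(np.arctan2(v[0],v[1])))
# yellow-free vis
o=im[:,:,::-1].copy(); cv2.drawContours(o,[cs.reshape(-1,1,2)],-1,(0,0,255),1); cv2.imwrite('pics/w1m.png',cv2.resize(o[160:320,200:440],None,fx=3,fy=3))
E
```

```text
[[  0   3  22  23 395]
 [  0   0  22  19 177]] [[318.84556962 201.16455696]
 [317.72881356 192.55367232]]
panel grey 120.0
top 305 [ 0.9369 -0.3436 -0.0644  0.5375  0.1545  0.0863] horiz yaw of dir 110.14259
bottom 144 [ 0.9553 -0.2933 -0.0362  0.5169  0.0463  0.0281] horiz yaw of dir 107.06814
left 97 [0.2445 0.8498 0.467  0.4659 0.111  0.0553] horiz yaw of dir 16.05007
right 79 [0.2074 0.8593 0.4675 0.6107 0.0749 0.0541] horiz yaw of dir 13.568109
```

View pics/w1m.png

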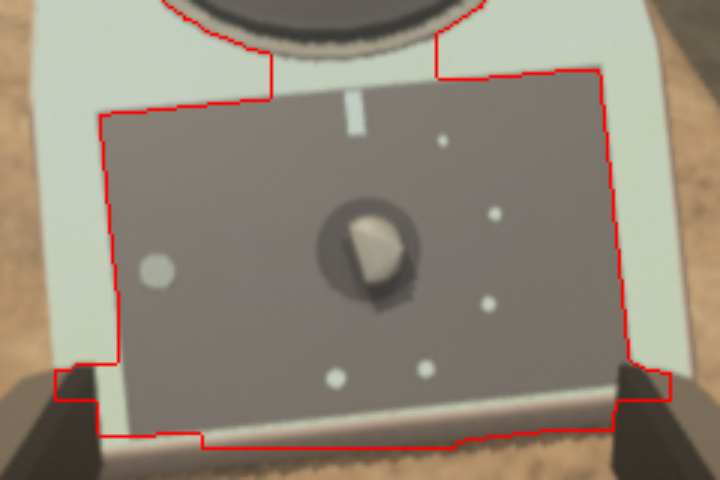

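```bash
python3 - <<'E'
from h import *
z=np.load('pics/w1.npz'); s=dict(ee_pos=z['p'],tcp_rot=z['R'])
n=np.array([-0.10627323,-0.45526603,0.8839903]); c=np.array([0.53756145,0.08959896,0.05288314])
f=lambda uv,h=0:toplane("wrist",uv,c+n*h,n,s)
TL,TR,BL,RB,off,ctr=f([(233,197.7),(400,183),(242.7,304.7),(410,280),(318.3,197.3),(322.8,242.9)])
y=lambda v:np.degrees(np.arctan2(v[0],v[1]))
print('yaws top',y(TR-TL)-90,'left',y(TL-BL),'right',y(TR-RB),'off',y(off-ctr),'width',np.linalg.norm(TR-TL),'offdist',np.linalg.norm(off-ctr),'len',np.linalg.norm(TL-BL))
print('ctr',ctr, 'mid', (TR+BL)/2)
a,b=f(np.array([(155,145),(195,288)])/7.27+[295,215],.016)
tr,=f(np.array([(291,200)])/7.27+[295,215],.016)
for yaw in (13.1,14.5,16):
    fx=fasc(yaw)[:,0]; fy=np.cross(n,fx); m=(a+b)/2-ctr; t=a-b
    print(yaw,'flat mid',m@fx,m@fy,m@n,'t angle',np.degrees(np.arctan2(t@fy,t@fx)),'len',np.linalg.norm(t),'right',(tr-ctr)@fx,(tr-ctr)@fy)
# D fit by tip height mask
d=z['d'];u,v=np.meshgrid(range(300,346),range(220,266));R,e=campose("wrist",s)
uv=np.c_[u.ravel(),v.ravel()];P=e+(pixray("wrist",uv)*d[uv[:,1],uv[:,0]][:,None])@R.T
h=(P-c)@n;Q=P[(h>.012)&(h<.02)];fx=fasc(14.5)[:,0];fy=np.cross(n,fx);q=np.c_[(Q-ctr)@fx,(Q-ctr)@fy]
print(len(q),q.min(0),q.max(0),q.mean(0))
for an in range(0,180,30):
    pr=q@[np.cos(np.radians(an)),np.sin(np.radians(an))];print(an,pr.min().round(4),pr.max().round(4))
I=viewer.read_camera  # no call
E
```

```text
yaws top 13.719702879005936 left 14.250063297937514 right 13.452016081442283 off 13.740111427708767 width 0.1486189954395809 offdist 0.04055886635747883 len 0.09377287633122344
ctr [0.53887768 0.09249303 0.05453186] mid [0.53851192 0.09250804 0.05449562]
13.1 flat mid -0.0011668343955224 0.004380425910617524 0.01600000012769097 t angle 9.440379103124592 len 0.017134938149254653 right -0.0007210601508968519 -0.009187836062438223
14.5 flat mid -0.0012591899160110033 0.004353465677955816 0.01600000012769097 t angle 10.676484225050924 len 0.017134938149254653 right -0.0005208192151604009 -0.009202018763731529
16 flat mid -0.001353082709677072 0.004322332794271535 0.01600000012769097 t angle 12.000705239669616 len 0.017134938149254653 right -0.00030164357973439464 -0.009212453968799364
351 [-0.009496 -0.00957 ] [0.01024418 0.00697914] [ 0.00074925 -0.00119659]
0 -0.0095 0.0102
30 -0.0093 0.0104
60 -0.0093 0.0097
90 -0.0096 0.007
120 -0.0097 0.0069
150 -0.0102 0.0092
```

```bash
python3 - <<'E'
from h import *
k=np.array([.511,-.112,.03]); q0=env.sense()["joint_positions"]
best=[]
for a in range(0,360,15):
    R,p=cam_to_tool(rz(np.eye(3),a),k+[0,0,.30])
    q=solver.inverse_kinematics(p,R)
    if q is not None: best.append((np.abs(q-q0).max(),a,p,R))
b=min(best,key=lambda b:b[0]); print(b[:3])
env.reach(b[2],b[3]); s=env.sense(); print(s['t'])
im,d=viewer.read_camera("wrist")
np.savez('pics/w2.npz',im=im,d=d,p=s['ee_pos'],R=s['tcp_rot'])
uv=project("wrist",k,s)[0]; print(uv)
for n in ("knob","knob_pointer"): print(n,[(np.round(r['at'],4),r['score']) for r in tip_of("wrist",n)])
cv2.imwrite('pics/w2.png',im[:,:,::-1])
x,y=np.clip(uv.astype(int),60,[580,420]);cv2.imwrite('pics/w2c.png',cv2.resize(im[y-60:y+60,x-60:x+60,::-1],(600,600),interpolation=cv2.INTER_CUBIC)); print(x,y)
E
```

```text
(np.float64(0.5208765720258258), 345, array([ 0.50261981, -0.1402751 ,  0.14296656]))
5.1667
[319.78148746 244.85269325]
knob [(array([0.3382, 0.0657, 0.0021]), 0.89), (array([ 6.265e-01, -1.108e-01, -5.000e-04]), 0.74), (array([ 0.3877, -0.019 , -0.0019]), 0.66), (array([ 0.511 , -0.1134,  0.0052]), 0.56), (array([ 4.025e-01, -1.366e-01,  2.000e-04]), 0.55), (array([ 0.5308, -0.1031,  0.038 ]), 0.16)]
knob_pointer [(array([0.3567, 0.086 , 0.0367]), 0.96), (array([ 0.4265, -0.124 ,  0.0365]), 0.94), (array([ 0.534 , -0.1038,  0.0418]), 0.9), (array([ 0.6031, -0.1253,  0.0419]), 0.86), (array([ 0.3784, -0.05  ,  0.0378]), 0.75)]
319 244
```

View pics/w2c.png

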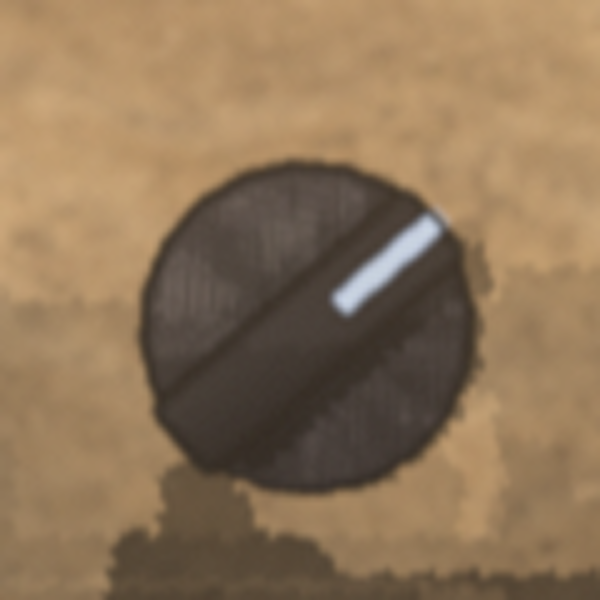

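View pics/w2.png

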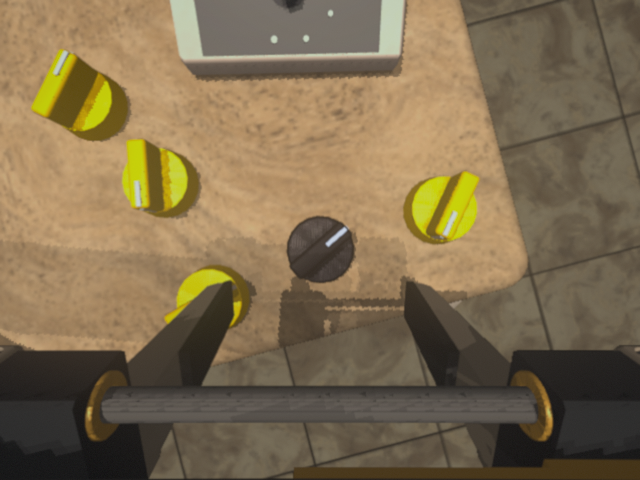

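```bash
python3 - <<'E'
from h import *
z=np.load('pics/w2.npz'); d=z['d']; s=dict(ee_pos=z['p'],tcp_rot=z['R']); R,e=campose("wrist",s)
u,v=np.meshgrid(range(280,362),range(205,290)); uv=np.c_[u.ravel(),v.ravel()]
P=e+(pixray("wrist",uv)*d[uv[:,1],uv[:,0]][:,None])@R.T
T1=P[(P[:,2]>.045)&(P[:,2]<.06)]; print('bar top',len(T1),T1.mean(0)); w,V=np.linalg.eigh(np.cov(T1[:,:2].T)); print(np.sqrt(w)*np.sqrt(12),'ang',np.degrees(np.arctan2(*V[::-1,1])))
r=cv2.minAreaRect((T1[:,:2]*1000).astype(np.float32)); print(r)
S=P[(P[:,2]>.015)&(P[:,2]<.03)]; print('skirt z',np.median(S[:,2]),'table',np.median(P[P[:,2]<.008][:,2]))
A=P[P[:,2]>.015]; print('circle',cv2.minEnclosingCircle((A[:,:2]*1000).astype(np.float32)))
print('skirt c',toplane("wrist",[(320.6,249.4)],np.array([0,0,.022]),np.array([0,0,1.]),s))
a,b=toplane("wrist",np.array([(437,222),(343,303)])/5+[259,184],np.array([0,0,.052]),np.array([0,0,1.]),s)
print('line',a,b,np.degrees(np.arctan2(a[1]-b[1],a[0]-b[0])))
E
```

```text
bar top 1372 [ 0.51027076 -0.11551803  0.05211199]
[0.01575471 0.05514118] ang -154.02035628872824
((510.5025634765625, -115.44456481933594), (56.690250396728516, 15.980962753295898), 26.023000717163086)
skirt z 0.02239701384811127 table -6.135815700447633e-05
circle ((510.187255859375, -115.59268951416016), 29.848506927490234)
skirt c [[ 0.5105737  -0.11607192  0.022     ]]
line [ 0.53467614 -0.10470748  0.052     ] [ 0.51692623 -0.11331108  0.052     ] 25.860058476285843
```

```bash
cat >> h.py <<'E'
YAW=13.7
F=fasc(YAW); C=np.array([.53888,.09249,.05453])
def toolR(ang):  # tool for pointer angle ang (deg, from fx toward fy); tool x = -knob x
    x=-rz(F,ang)[:,0]; y=-F[:,2]; return np.c_[x,y,np.cross(x,y)]
G=.025
def tcp(h,dx=0,dy=0): return C+F[:,2]*(h+G)+F[:,0]*dx+F[:,1]*dy
E
python3 - <<'E'
from h import *
a=np.radians(25.95); x=-np.array([np.cos(a),np.sin(a),0]); y=np.array([0,0,-1.]); R=np.c_[x,y,np.cross(x,y)]
k=np.array([.5104,-.1156,0])
for p,r in ((k+[0,0,.025],R),(tcp(.06),toolR(-80)),(tcp(0),toolR(-80)),(tcp(0),toolR(-40)),(tcp(0),toolR(0)),(tcp(0),toolR(5))): print(np.round(solver.inverse_kinematics(p,r),2))
env.reach(k+[0,0,.12],R); print(env.sense()['t'])
env.movel(k+[0,0,.025],R,rate=.1); s=env.sense(); print(s['t'],s['ee_pos'],s['wrist_force'])
effector.grasp(40); s=env.sense(); print(s['t'],s['gripper_width'],s['wrist_force'])
env.movel(k+[0,0,.12],R,rate=.15); s=env.sense(); print(s['t'],s['gripper_width'],s['wrist_force'])
env.reach(tcp(.045),toolR(-80)); s=env.sense(); print(s['t'],s['gripper_width'],s['ee_pos']-tcp(.045),s['wrist_force'])
im,d=viewer.read_camera("wrist")
np.savez('pics/w3.npz',im=im,d=d,p=s['ee_pos'],R=s['tcp_rot']); cv2.imwrite('pics/w3.png',im[:,:,::-1])
im,d=viewer.read_camera("top"); cv2.imwrite('pics/t3.png',cv2.resize(im[160:300,300:480,::-1],(720,560),interpolation=cv2.INTER_CUBIC))
E
```

```text
[ 0.13  0.54  0.03  2.03 -0.03  0.57 -0.93]
[ 0.32  0.41 -0.23  2.04 -0.62  0.73 -1.05]
[ 0.29  0.51 -0.26  2.06 -0.66  0.6  -1.02]
[ 0.41  0.54 -0.41  2.05 -0.53  0.56 -0.43]
[ 0.5   0.57 -0.53  2.05 -0.41  0.54  0.16]
[ 0.51  0.57 -0.54  2.04 -0.39  0.54  0.24]
6.4333
7.5333 [ 0.51090791 -0.11570432  0.02552156] [-0.55706773  0.16252651  0.32872772]
8.6667 0.01578320649798983 [-0.00023877  0.21365295 -0.20979845]
9.45 0.01590451313300202 [-0.07336163 -0.13952649 -1.39147318]
10.1667 0.015526478822207774 [-0.00035438 -0.00091487 -0.00092851] [ 1.38368736  0.78218079 -1.93277397]
```

View pics/w3.png

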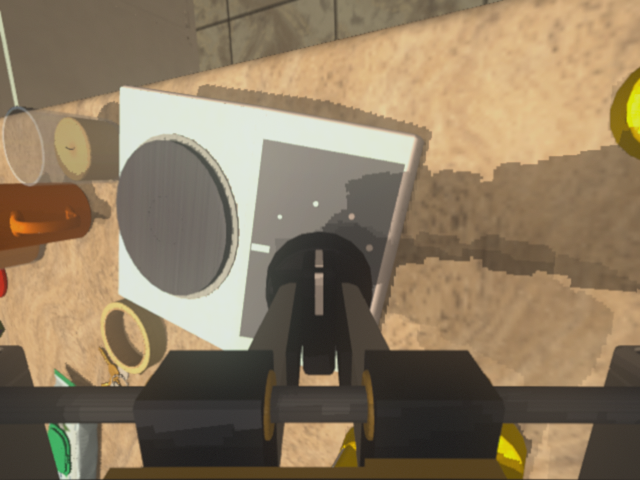

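View pics/t3.png

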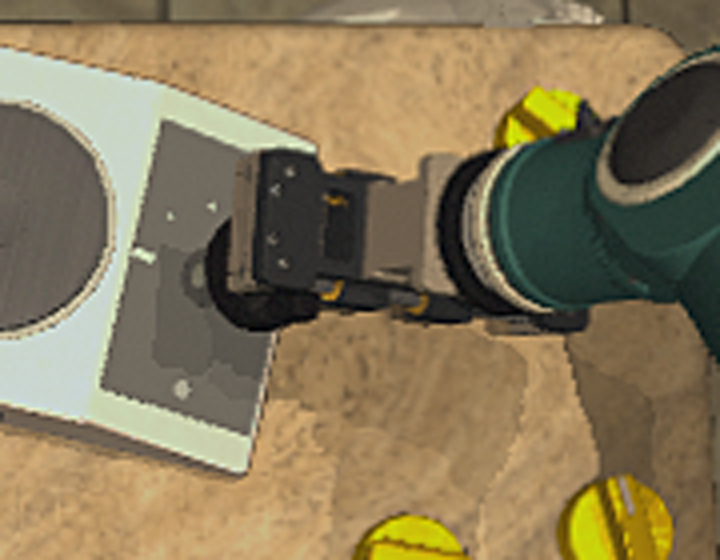

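```bash
python3 - <<'E'
from h import *
z=np.load('pics/w3.npz'); s=dict(ee_pos=z['p'],tcp_rot=z['R']); im=z['im'][:,:,::-1].copy()
R=s['tcp_rot']
# knob frame in tool: origin at tool y=+G ; knob z=-tool y; knob x=-tool x
def K(P): P=np.atleast_2d(P); return s['ee_pos']+np.c_[-P[:,0],G-P[:,2],P[:,1]]@R.T
t=np.radians(np.arange(0,360,5))
for h,c in ((0,(0,255,0)),(.022,(0,0,255))):
    for p in project("wrist",K(np.c_[.032*np.cos(t),.032*np.sin(t),0*t+h]),s): cv2.circle(im,tuple(int(round(v)) for v in p),0,c,-1)
for p in project("wrist",K([[.028,.008,.052],[.028,-.008,.052],[-.028,.008,.052],[-.028,-.008,.052]]),s): cv2.circle(im,tuple(int(round(v)) for v in p),1,(255,0,0),-1)
cv2.imwrite('pics/w3m.png',cv2.resize(im[220:390,240:400],None,fx=3.5,fy=3.5,interpolation=cv2.INTER_CUBIC))
E
```

```text
(no output)
```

View pics/w3m.png

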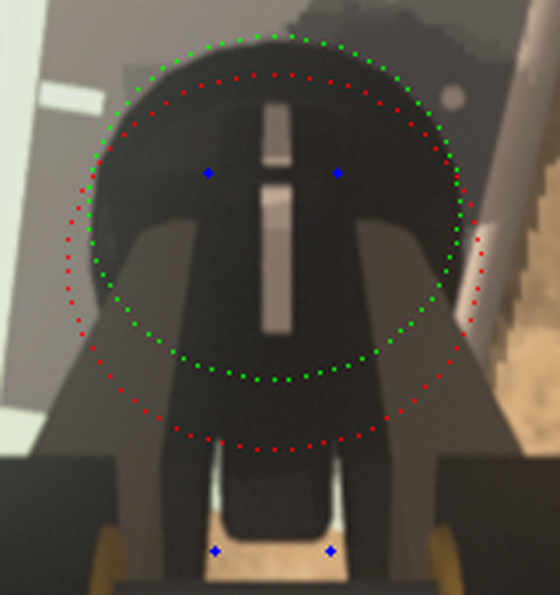

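The held knob sits where predicted to about 1 mm, with its line centred at (319,285). Now inserting in steps while watching the force.

```bash
python3 - <<'E'
from h import *
f0=env.sense()['wrist_force']
for h in (.020,.015,.012,.009,.006,.003,.001):
    env.movel(tcp(h),toolR(-80),rate=.05 if h<.02 else .1); s=env.sense()
    f=F.T@(s['wrist_force']-f0); e=F.T@(s['ee_pos']-tcp(0)); m=F.T@s['moment']
    print(h,round(s['t'],2),'f',f.round(1),'e mm',(e*1000).round(1),'m',m.round(2),s['gripper_width'].round(4))
    if np.abs(f).max()>25: break
E
```

```text
Traceback (most recent call last):
AttributeError: 'float' object has no attribute 'round'
```

```bash
python3 - <<'E'
from h import *
f0=np.array([1.38,.78,-1.93])
for h in (.015,.012,.009,.006,.003,.001):
    env.movel(tcp(h),toolR(-80),rate=.05 if h<.02 else .1); s=env.sense()
    f=F.T@(s['wrist_force']-f0); e=F.T@(s['ee_pos']-tcp(0)); m=F.T@s['moment']
    print(h,round(s['t'],2),'f',f.round(1),'e mm',(e*1000).round(1),'m',m.round(2),round(s['gripper_width'],4))
    if np.abs(f).max()>25: break
E
```

```text
0.015 10.92 f [-0.6  1.   0.8] e mm [-0.  -0.1 15.1] m [ 0.03  0.57 -0.02] 0.0155
0.012 11.17 f [-1.   0.5  0.8] e mm [ 0.   0.1 11.9] m [ 0.04  0.6  -0.01] 0.0156
0.009 11.42 f [-1.   0.9  0.9] e mm [0.  0.2 8.8] m [0.   0.57 0.01] 0.0156
0.006 11.67 f [-1.   1.5  1.4] e mm [0.  0.2 5.8] m [0.02 0.59 0.03] 0.0157
0.003 11.92 f [-0.1  2.1  1. ] e mm [0.  0.2 2.8] m [ 0.03  0.54 -0.03] 0.0159
0.001 12.17 f [-1.1  0.5  1. ] e mm [0.  0.1 0.9] m [-0.01  0.61  0.01] 0.0161
```

It slid on freely. I'll press it home next.

```bash
python3 - <<'E'
from h import *
f0=np.array([1.38,.78,-1.93])
for h in (0,-.001,-.002,-.003):
    env.movel(tcp(h),toolR(-80),rate=.03); s=env.sense()
    f=F.T@(s['wrist_force']-f0); e=F.T@(s['ee_pos']-tcp(0)); m=F.T@s['moment']
    print(h,round(s['t'],2),'f',f.round(1),'e mm',(e*1000).round(1),'m',m.round(2),round(s['gripper_width'],4))
    if np.abs(f).max()>12: break
im,d=viewer.read_camera("wrist"); cv2.imwrite('pics/w4.png',im[:,:,::-1]);np.savez('pics/w4.npz',im=im,d=d,p=s['ee_pos'],R=s['tcp_rot'])
E
```

```text
0 12.42 f [-1.5  1.2  1. ] e mm [-0.  0. -0.] m [ 0.05  0.57 -0.05] 0.0158
-0.001 12.67 f [-0.9  1.9  6.4] e mm [-0.  -0.2 -0.6] m [ 0.4   0.53 -0.02] 0.0157
-0.002 12.92 f [ 0.2  4.4 17.6] e mm [-0.1 -0.3 -0.7] m [ 1.12  0.34 -0.02] 0.0159
```

View pics/w4.png

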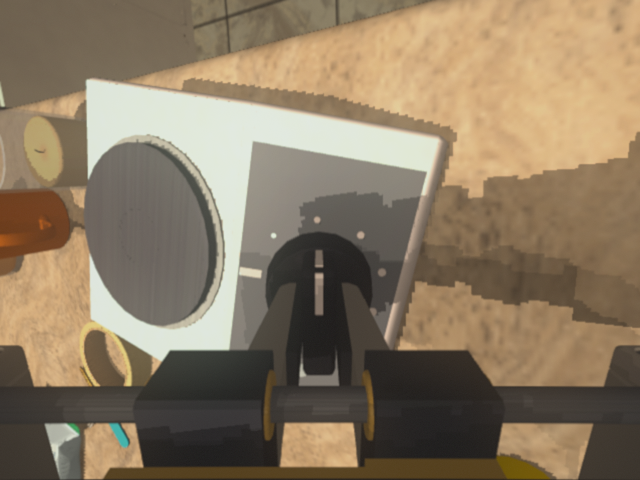

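```bash
python3 - <<'E'
from h import *
f0=np.array([1.38,.78,-1.93])
for a in (-70,-55,-40,-25,-10,0):
    try: env.movel(tcp(-.0007),toolR(a),rate=.05)
    except env.PlanningError as ex: print(ex); env.reach(tcp(-.0007),toolR(a))
    s=env.sense()
    f=F.T@(s['wrist_force']-f0); e=F.T@(s['ee_pos']-tcp(0)); m=F.T@s['moment']; x=F.T@-s['tcp_rot'][:,0]
    print(a,round(s['t'],2),'ang',round(np.degrees(np.arctan2(x[1],x[0])),1),'f',f.round(1),'e mm',(e*1000).round(1),'m',m.round(2),round(s['gripper_width'],4))
    if np.abs(f).max()>40: break
im,d=viewer.read_camera("wrist"); cv2.imwrite('pics/w5.png',im[:,:,::-1]);np.savez('pics/w5.npz',im=im,d=d,p=s['ee_pos'],R=s['tcp_rot'])
E
```

```text
-70 13.29 ang -70.2 f [-0.5  3.8  5.8] e mm [ 0.1  0.2 -0.6] m [0.48 0.33 0.05] 0.0161
-55 13.7 ang -55.2 f [-0.7  5.  10.8] e mm [-0.1  1.3 -0.6] m [1.09 0.45 0.11] 0.0156
-40 14.11 ang -40.2 f [-0.3  5.8 11.7] e mm [-0.2  1.2 -0.6] m [ 1.13  0.43 -0.02] 0.0154
-25 14.52 ang -25.2 f [-0.2  5.2 10.7] e mm [-0.3  0.9 -0.6] m [0.96 0.5  0.02] 0.0159
-10 14.93 ang -10.2 f [-1.1  4.8  9.7] e mm [-0.3  0.7 -0.6] m [ 0.78  0.47 -0.01] 0.0155
0 15.25 ang -0.2 f [-0.3  4.8  9.2] e mm [-0.3  0.6 -0.6] m [0.75 0.5  0.  ] 0.0162
```

View pics/w5.png

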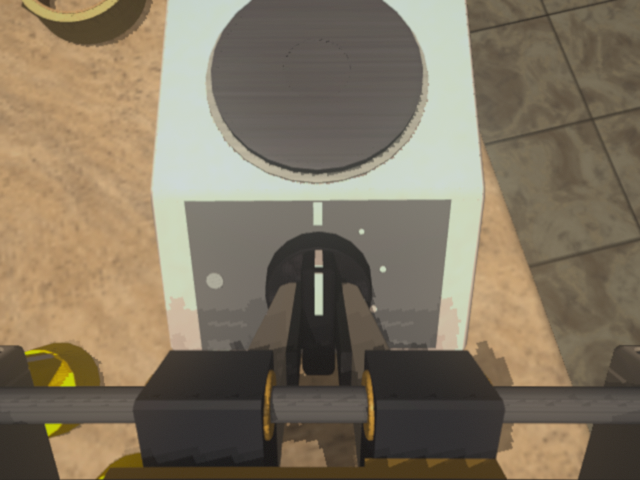

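The white line (318,295) is in line with the off bar (318,213). I'll release, back out and check.

```bash
python3 - <<'E'
from h import *
env.movel(tcp(0),toolR(0),rate=.03)
effector.release(); print(env.sense()['t'],env.sense()['gripper_width'])
env.movel(tcp(.09),toolR(0),rate=.12)
R,p=cam_to_tool(rz(fasc(YAW),270),C+F[:,2]*.31)
env.reach(p,R); s=env.sense(); print(s['t'])
im,d=viewer.read_camera("wrist"); np.savez('pics/w6.npz',im=im,d=d,p=s['ee_pos'],R=s['tcp_rot'])
cv2.imwrite('pics/w6.png',cv2.resize(im[150:330,200:440,::-1],None,fx=3,fy=3,interpolation=cv2.INTER_CUBIC))
E
```

```text
16.7333 0.09176363647517101
18.0833
```

View pics/w6.png

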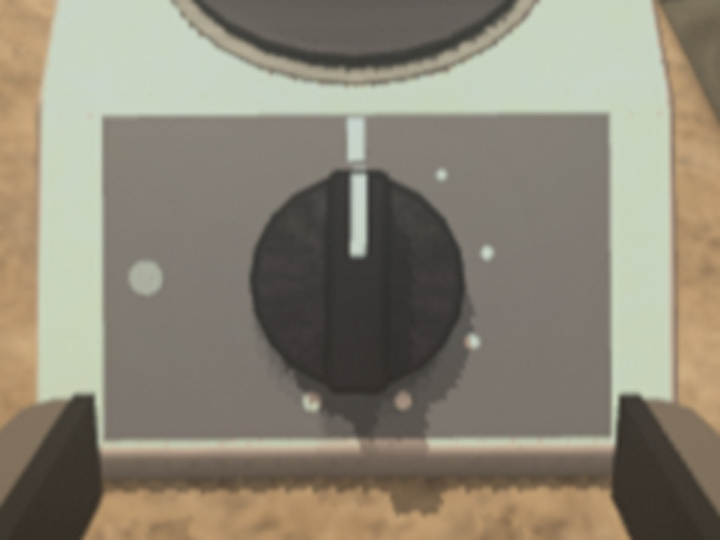

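Now the measured angle, seating height and bystanders.

```bash
python3 - <<'E'
from h import *
z=np.load('pics/w6.npz'); d=z['d']; s=dict(ee_pos=z['p'],tcp_rot=z['R']); R,e=campose("wrist",s)
u,v=np.meshgrid(range(275,362),range(195,290)); uv=np.c_[u.ravel(),v.ravel()]
P=e+(pixray("wrist",uv)*d[uv[:,1],uv[:,0]][:,None])@R.T
q=(P-C)@F; T1=q[(q[:,2]>.046)&(q[:,2]<.08)]
r=cv2.minAreaRect((T1[:,:2]*1000).astype(np.float32)); print('bar',T1.mean(0),r, 'skirt h',np.median(q[(q[:,2]>.015)&(q[:,2]<.035)][:,2]),'panel',np.median(q[q[:,2]<.008][:,2]))
w,V=np.linalg.eigh(np.cov(T1[:,:2].T)); print('bar ang',np.degrees(np.arctan(V[1,1]/V[0,1])))
im,_=viewer.read_camera("top"); cv2.imwrite('pics/top9.png',im[:,:,::-1])
for n in ("mug","candle_jar","tape_roll"): print(n,[(np.round(r['at'],3),r['score']) for r in tip_of("top",n)][:1])
E
```

```text
bar [-1.28506318e-03  6.94207527e-05  5.16436166e-02] ((-0.6689109802246094, 0.32642364501953125), (15.718578338623047, 56.027828216552734), 89.76924896240234) skirt h 0.02188712690212138 panel 6.158000764375312e-05
bar ang -0.8550420605037977
mug [(array([ 0.559,  0.478, -0.   ]), 0.73)]
candle_jar [(array([ 0.634,  0.398, -0.002]), 0.59)]
tape_roll [(array([ 0.406,  0.39 , -0.004]), 0.61)]
```

View pics/top9.png

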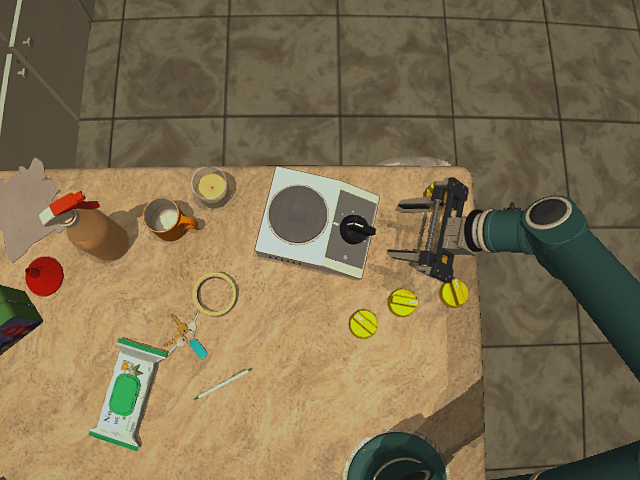

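The bar top is 51.6 mm above the panel (home is 52), the pointer is within 1° of off, and the bystanders haven't moved. The arm is clear of everything, so I'm handing in.

```bash
python3 - <<'E'
from h import *
print(env.sense()['t'], workorder.finish_job())
E
```

```text
the job is handed in; nothing more can be done
18.3333 None
```

The black knob is on the spindle, pushed fully home and turned to the off mark. I let go of it, moved the arm clear and handed the job in at about 18.3 s of the 51 s allowed.

I took the only black knob with a white line (the other four were yellow). From the wrist picture its pointer had to stand about 80° clockwise of off to match the spindle flat. It slid on with almost no force and met the panel at the expected depth.

Last checks after release:
- **Seating:** the skirt top measures 21.9 mm above the panel and the bar top 51.6 mm, against 22 and 52 mm for a fully home knob.
- **Pointer:** it stands within about 1° of the off mark.
- **Bystanders:** the mug, candle jar and tape roll read within about 2 mm of their starting positions, which is inside the measuring error.
- **Forces:** the highest reading I saw was about 18 N, while pressing the knob home.

No check failed or disagreed; the hand-in itself gives no verdict.

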